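# Turn a connector panel face-up on the turnover stand

## Task

The connector panel on the black shelf of the turnover stand lies with its blue front down. Swing the yellow gate right out of the way, then slowly push the panel off the shelf's open end so that it drops onto the ramp and turns over, coming to rest on the ramp blue side up; do not pick it up, and do not let it fall on the table. Finally swing the gate shut again across the shelf's end, and leave the other things where they are.

Things in the scene. Friction and masses are not known exactly. Their poses are not given: they have to be found in the camera images.
- stand: Fixed turnover stand: shelf, ramp and gate. Origin: on the table directly below the middle of the shelf's open end (lip). z up; -y is the way panels are pushed and drop; x runs across. Shelf and ramp sizes are told at the points lip and ramp_mid.
- lip (a point): Middle of the black shelf's open end, on its top, 220 mm above the table; axes as the stand's. The shelf is 12 mm thick and runs back to y = +250 mm, where it is open too. Grey side rails from y = +35 to +250 mm, inner faces at x = -56 and +56 mm, stand 12 mm above the shelf.
- ramp_mid (a point): Point on the bare metal ramp, on the centre line, 50 mm beyond the lip, 26 mm up. The ramp is 136 mm wide between 35 mm high cheeks and rises 10 degrees outwards: low end 30 mm behind the lip, 12 mm up, at a toe stop; top end 240 mm farther out. A panel pushed straight and slowly (under 0.1 m/s) over the lip tips, lands on its nose and goes over; pushed fast it lands flat.
- panel: Loose flat connector panel, 90 mm (its x) by 120 mm (its y) by 8 mm, 0.17 to 0.33 kg. Origin: centre of the blue front face; z points from the blue front to the bare aluminium back. At the start it lies blue side down on the shelf, long side along the shelf's y, a few degrees askew at most. Turned over on the ramp its z points down, 10 degrees off vertical.
- gate (a joint): Angle of the yellow gate arm, rad. 0 = shut, across the shelf's end along the stand's +x; it grows as the arm swings out over the ramp: at 1.57 it points along the stand's -y, beside the ramp; stop at 2.0. Upright hinge axis at x = -92, y = +10 mm in the stand's frame. 12 mm square bar, its top 16 mm above the shelf. Light friction (0.3 N at the knob) keeps it where it is left.
- gate_knob (a point): Point on the axis of the gate's upright red knob (18 mm diameter, its top 54 mm above the shelf, its foot at the bar), 165 mm from the hinge axis, 35 mm above the shelf. Turns with the gate.
- tape_roll: Loose roll of black tape, 96 mm across, 25 mm high, beside the far side of the stand; origin: centre of its underside. Leave alone.
- stage_box: Loose green metal box, 85 x 110 x 45 mm, beside the far side of the stand; origin: centre of its underside. Leave alone.
- microphone: Loose hand microphone lying down, 170 mm long, up to 49 mm high, to the robot's right; origin: under its middle. Leave alone.
- mug: Loose blue mug, 80 mm across, 92 mm high, to the robot's left; origin: centre of its underside. Leave alone.
- screwdriver: Loose screwdriver lying to the robot's left, about 200 mm long; origin: under its middle. Leave alone.
- orange_panel: Loose orange plate, 95 x 150 x 8 mm, lying on the table to the robot's right; origin: centre of its underside. Leave alone.
Mind the look-alikes: they are no part of the job. Of the things like the panel, leave any that is brown or pink; of the rest the smaller one is meant.

How it is judged:
By the outcome, as a careful person would: the job done as asked, in the order asked, and still so for the second after the job is handed in, with the robot touching nothing.
It also fails if it takes over 64 s, if anything falls off the work surface, if the arm or the gripper's body presses on something with over 40 N, if the wrist force passes 120 N, or if a joint passes its speed limit or range.

## Robot

A 7-joint arm with a two-finger parallel gripper is mounted at the origin on the work surface. World frame = base frame: x ahead of the robot, y to its left, z up, the work surface at z = 0. Lengths are in mm, angles in degrees, forces in N, time in s.
With the tool pointing down it reaches from about 400 to 925 mm from the base axis. Payload 5.6 kg.
Tool frame: the origin (TCP) lies at the very end of the fingers, on their centre line; the grasp point (between the pads) lies env.grip_depth behind it (env.grip_depth is the distance from the TCP to the grasp point, in mm); y points along the fingers, x is the direction in which the jaws open and shut, and the axes are right-handed (so a half turn about y gives the same grasp; the last joint's range is limited). The gripper opens to 85 mm and grips with 20 to 120 N. Pads are 22 mm wide; open, the fingers measure 114 mm over their backs; the gripper's body (76 mm by 85 mm) begins 54 mm behind the grasp point. The pads swing forward as they close: fully open they stand 13 mm farther back than shut.
Start: joints at [-74.771, 26.786, -0.665, 91.828, 0.344, 61.387, -3.226], TCP at [197.586, 619.248, 231.29] pointing down, gripper open.
Joint ranges: [-144.91, 144.91], [-17.63, 115.5], [-89.93, 88.59], [15.96, 139.68], [-74.01, 254.01], [8.47, 105.57], [-167.45, 167.45]. Speed limits (degrees/s): [147.25, 147.25, 180, 180, 180, 180, 180].

## Interface

Orientations are given as [roll, pitch, yaw] about the fixed x, y, z axes, in that order (R = Rz(yaw) Ry(pitch) Rx(roll)).
In Python, from rig import env, planner, imaging gives the robot as it stands. Calls block until the motion is done:
- env.move_ptp(position, orientation): joint-space move of the TCP to a pose.
- env.line_to(position, rot=None, max_speed=150, force_limit=None): straight line of the TCP; rot=None keeps the orientation; max_speed is the mean speed in mm/s. With force_limit (N) it stops when the force on the tool has changed by that much, and returns True; else False.
- env.move_joints(angles): joint-space move.
- env.ungrasp() and env.grasp(force=None): open the fingers fully, or close them until they stop; force is the grip in N (None keeps the last).
- env.dwell(seconds).
- planner.solve_ik(position, orientation): joint angles nearest the present ones, or None.
- env.observe(): the state.
- imaging.snapshot(name): name is "scene" or "top" or "wrist"; returns (picture, depth): 480x640x3 uint8, red, green, blue; 480x640 float32, mm along the optical axis (not along the pixel's ray), 0 where there is no reading.
- imaging.camera_info(name): a dict with "fovy" (degrees; the focal length in pixels is half the picture's height over the tangent of half this angle, whatever the lens; pixels are square), "cx", "cy" (the principal point, pixels), "R" (3x3) and "t" (3): a world point X has camera coordinates R X + t. Camera axes: x right, y down, z forward; pixel columns grow to the right and rows downward; lengths in mm; the calibration is good to about 2 mm. The wrist camera is an equidistant fisheye: a pixel r from the principal point sees the ray r / f radians off the axis. A picture is of the moment at which its call begins: read the wrist's pose just before it. camera_info takes no time and is no camera call; for the wrist camera it gives the pose at the moment of the call.
A pose or a line that the arm cannot do raises env.PlanningError and nothing moves.
- env.hand_in(): hands the job in, once; it reports no verdict.
The state is a dict: "t": time; "joints": joint angles; "qd": joint speeds; "tau": joint torques, N m; "tool_pos": TCP position; "orientation": TCP orientation; "wrist_force": force on the tool from outside, world axes, zero at the start; "ft_torque": the same for the moment, N m; "gripper_width": finger opening in mm.
Only numpy, scipy, OpenCV 4.12 (cv2) and the standard library are available. Lean on these libraries where they do the work, as an engineer would, in place of code of your own. Each camera call takes 0.05 s, during which the arm holds its last target. There are 200 camera calls.

## Working session

There is one attempt and no reset: what is moved stays moved. The work goes in short steps, each a Python script; the robot and the scene stay as the last script left them, time stands still between calls to the robot, and variables do not carry over. Pictures are saved under pics/ and viewed, about 8 in all and at most 12, crops included, and the job is handed in when it is done.

```bash
ls; mkdir -p pics; cat > h.py <<'E'
import numpy as np, cv2
from rig import env, planner, imaging
def snap(n,f):
    p,d=imaging.snapshot(n); ci=imaging.camera_info(n)
    cv2.imwrite(f'pics/{f}.png',p[:,:,::-1]); np.savez(f'pics/{f}.npz',d=d,**{k:ci[k] for k in ('fovy','cx','cy','R','t')})
    return p,d
def pt(f,u,v,z=None):
    c=np.load(f'pics/{f}.npz'); fl=240/np.tan(np.radians(c['fovy']/2))
    r=np.array([(u-c['cx'])/fl,(v-c['cy'])/fl,1.]); R=c['R'];t=c['t']
    if z is None:
        return R.T@(r*c['d'][int(round(v)),int(round(u))]-t)
    o=-R.T@t; w=R.T@r; return o+w*(z-o[2])/w[2]
E
python3 - <<'E'
from h import *
snap('top','top0'); snap('scene','scene0'); o=env.observe(); print(o['t'],o['orientation'],o['gripper_width'],env.grip_depth)
for n in('top','scene'):
    c=imaging.camera_info(n); print(n,c['fovy'],-c['R'].T@c['t'])
E
```

```text
pics
0.1 [-9.00058314e+01  8.99771479e-02  7.23026869e+01] 85.22815535940609 18.700000000000003
top 44.55121049029032 [ 278.54323882   -4.08054657 1536.53749486]
scene 44.117266801024726 [1270.09945448 -831.46421813 1457.32947537]
```

View pics/top0.png

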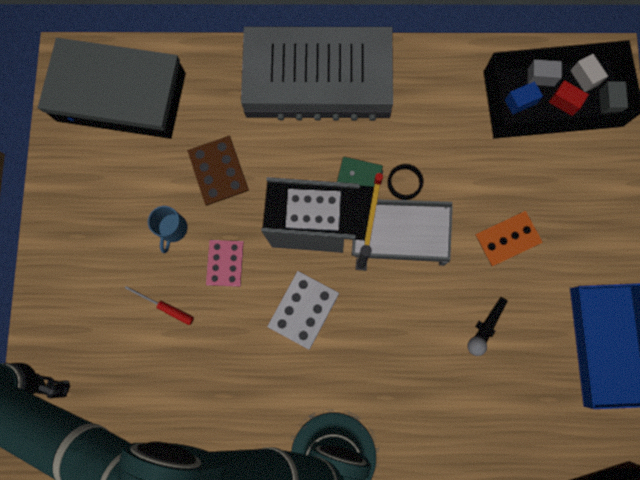

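View pics/scene0.png

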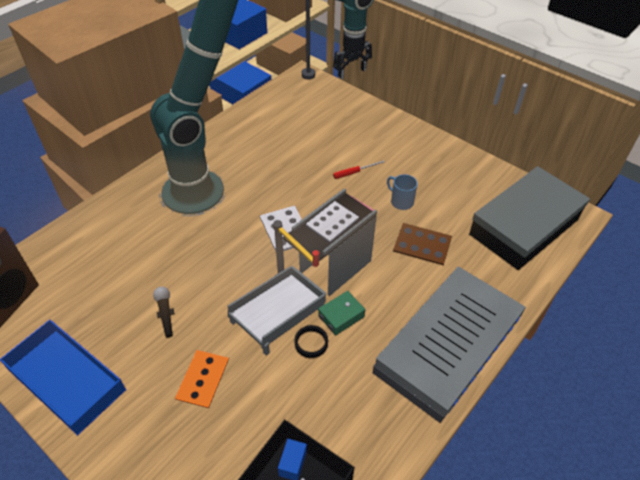

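The pieces that could pass for the panel in the top view are:
- brown, at (218,170)
- pink, at (225,262)
- white on the table, larger, at (303,310)
- white on the shelf, smaller, at (313,209)
- orange plate, at (509,238)

I choose the white one on the shelf. The gate is the yellow bar from the hinge at (363,255) to the red knob at (378,178). A close crop comes next.

```bash
python3 - <<'E'
from h import *
p=cv2.imread('pics/top0.png')[165:275,255:460]
cv2.imwrite('pics/crop0.png',cv2.resize(p,None,fx=3.9,fy=3.9,interpolation=cv2.INTER_CUBIC))
for u,v in((313,209),(303,310),(280,205),(360,200),(400,225),(378,178),(363,257),(370,215)): print(u,v,pt('top0',u,v).round(1))
E
```

```text
313 209 [578.5  51.6 229.6]
303 310 [360.4  82.6  12.6]
280 205 [589.3 128.3 221. ]
360 200 [603.3 -56.3 217.8]
400 225 [ 583.  -168.4   30.5]
378 178 [640.4 -94.2 273.1]
363 257 [472.2 -63.8 204.5]
370 215 [564.6 -78.5 233.2]
```

View pics/crop0.png

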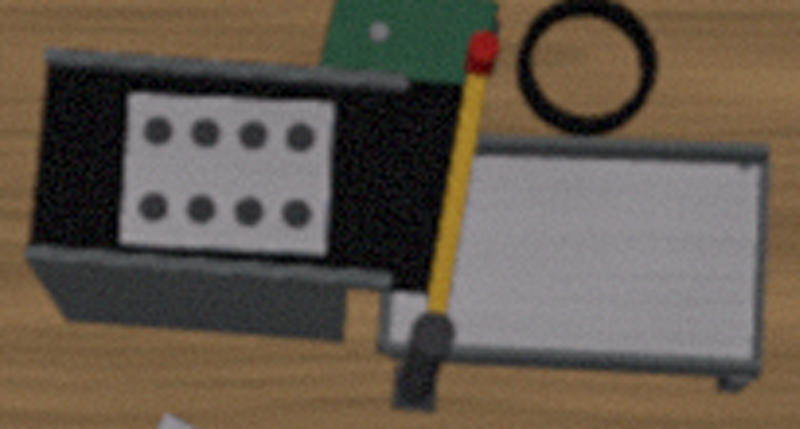

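```bash
python3 - <<'E'
from h import *
f=lambda u,v,z:pt('top0',255+u/3.9,165+v/3.9,z)[:2].round(1)
P=dict(farA=f(48,60,232),farB=f(408,86,232),nearA=f(32,247,232),nearB=f(392,273,232),lipnear=f(430,292,220),knob=f(484,42,274),hinge=f(432,335,240),
 pa=f(128,94,228),pb=f(335,101,228),pc=f(327,255,228),pd=f(120,243,228), barA=f(478,75,236),barB=f(437,310,236),
 rtop1=f(768,150,72),rtop2=f(758,370,72),backA=f(48,60,220),backB=f(32,247,220))
for k,v in P.items(): print(k,v)
y=P['farA']+P['nearA']-P['farB']-P['nearB']; print('stand yaw', np.degrees(np.arctan2(-y[0],y[1])))
# depth-based segmentation: points of shelf/rails
c=np.load('pics/top0.npz'); fl=240/np.tan(np.radians(c['fovy']/2))
vv,uu=np.mgrid[165:275,255:460]; d=c['d'][165:275,255:460]
X=(np.stack([(uu-c['cx'])/fl*d,(vv-c['cy'])/fl*d,d],-1)-c['t'])@c['R']
m=(X[...,2]>205)&(X[...,2]<245)
print(m.sum(), X[m][:,:2].min(0),X[m][:,:2].max(0))
rect=cv2.minAreaRect(X[m][:,:2].astype(np.float32)); print(rect)
for z0,z1 in((225.5,231),(215,223)):
    m=(X[...,2]>z0)&(X[...,2]<z1); print(z0,np.median(X[m],0),m.sum())
cv2.imwrite('pics/depth.png',cv2.resize(np.clip(X[...,2],0,255).astype(np.uint8),None,fx=3.9,fy=3.9,interpolation=cv2.INTER_NEAREST))
E
```

```text
farA [644.8 158. ]
farB [630.4 -54.9]
nearA [532. 164.]
nearB [518.3 -45.7]
lipnear [509.4 -68.3]
knob [645.3 -96.6]
hinge [480.9 -68.4]
pa [625.4 110.5]
pb [622. -12.]
pc [529.4  -7.9]
pd [535.6 113.1]
barA [636.3 -95.8]
barB [496.1 -71.5]
rtop1 [ 631.8 -297.2]
rtop2 [ 486.1 -286.8]
backA [648.2 159.4]
backB [534.4 165.5]
stand yaw -3.8041762373094166
6333 [ 469.52629943 -104.22422979] [653.9587267  169.75865045]
((564.6856079101562, 34.51350402832031), (266.17657470703125, 176.19302368164062), 86.1249008178711)
225.5 [579.1166976   52.28095065 228.26423851] 1768
215 [585.79272571   1.67318714 219.73917515] 2572
```

```bash
cat >> h.py <<'E'
YAW=-3.8; c,s=np.cos(np.radians(YAW)),np.sin(np.radians(YAW)); LIP=np.array([572.,-86.])
def W(x,y,z): return [float(LIP[0]+c*x-s*y),float(LIP[1]+s*x+c*y),float(z)]
def gate_pose(th,side,gap=0,z=246,half=11):
    "finger pose beside the knob; side=-1 behind it for opening, +1 for closing"
    k=np.array([-92,10])+165*np.array([np.cos(th),-np.sin(th)])
    p=k+side*(9+half+gap)*np.array([-np.sin(th),-np.cos(th)])
    return W(p[0],p[1],z),[-90,0,YAW-float(np.degrees(th))]
def log(m=''):
    o=env.observe(); print(m,round(o['t'],2),np.round(o['tool_pos'],1),np.round(o['wrist_force'],1),round(o['gripper_width'],1))
E
python3 - <<'E'
from h import *
env.grasp(20)
p=env.observe()['tool_pos']; env.line_to([p[0],p[1],340],max_speed=250); log('up')
q,r=gate_pose(.09,-1,25,z=330); env.move_ptp(q,r); log('above')
q,r=gate_pose(.09,-1,25); print('stop',env.line_to(q,max_speed=120,force_limit=10)); log('down')
p,d=snap('wrist','w1'); p,d=snap('top','top1')
cv2.imwrite('pics/v1.png',np.hstack([cv2.resize(cv2.imread('pics/w1.png'),(400,300)),cv2.resize(cv2.imread('pics/top1.png')[150:285,250:430],(400,300),interpolation=cv2.INTER_CUBIC)]))
E
```

```text
up 1.45 [197.6 619.2 340.4] [ 0.4 -0.5 -0.2] 0.1
above 4.3 [651.  -49.8 329.8] [-0.  -0.1 -0. ] -0.4
stop False
down 5.15 [651.4 -51.4 246.8] [ 0.4 -0.2  1.1] 0.4
```

View pics/v1.png

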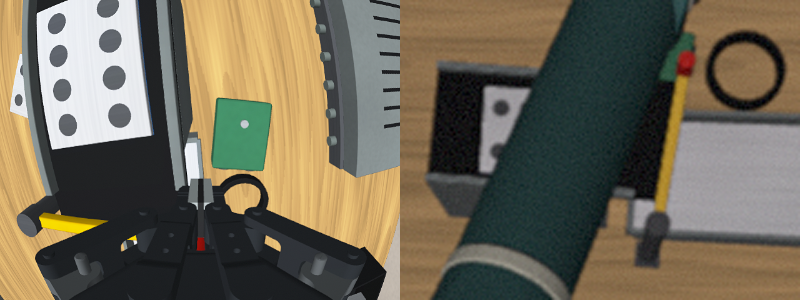

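The fingers are closed just behind the red knob, which shows past them at wrist-half (200,243). The gate has not moved. I open it along its arc now.

```bash
python3 - <<'E'
from h import *
for th in np.radians([5,22,39,56,73,90,98]):
    q,r=gate_pose(th,-1); st=env.line_to(q,r,max_speed=90,force_limit=15)
    if st: print('stopped',th); break
log('arc')
q,r=gate_pose(np.radians(98),-1,15); env.line_to(q,r,max_speed=100)
env.line_to(q[:2]+[330.],max_speed=200); log('up')
snap('scene','s2')
q=W(-3,222,330); env.move_ptp(q,[-90,0,YAW]); log('above shelf')
snap('top','top2')
cv2.imwrite('pics/v2.png',np.hstack([cv2.resize(cv2.imread('pics/s2.png')[170:350,210:420],(400,343)),cv2.resize(cv2.imread('pics/top2.png')[150:305,250:460],(400,295),interpolation=cv2.INTER_CUBIC)[:,:] .copy() if 0 else cv2.resize(cv2.imread('pics/top2.png')[150:305,250:460],(400,343))]))
E
```

```text
arc 9.58 [ 467.5 -235.3  246.1] [ 0.2 -0.  -0.3] -0.0
up 10.45 [ 481.  -238.   329.2] [-0.8  0.6  0.4] 0.0
above shelf 11.94 [583.6 134.1 329.9] [-0.1  0.1  0.1] -0.4
```

View pics/v2.png

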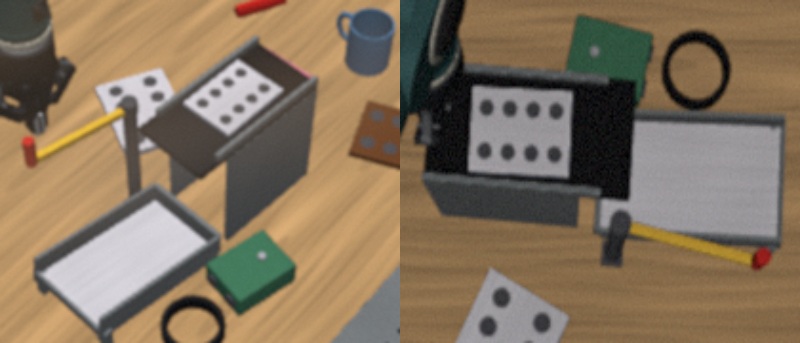

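Left half: the gate is swung out beyond 90°, with the knob at (762,257) in the top half, clear of the ramp. The lip edge runs from (634,80) to (629,198). I will check the lip, touch down behind the panel and push slowly.

```bash
python3 - <<'E'
from h import *
a=pt('top2',372.9,186.2,220);b=pt('top2',370.2,239.5,220);k=pt('top2',440,266,274)
m=(a+b)/2-np.array([*LIP,220]); print('lip mid err (stand)',c*m[0]+s*m[1],-s*m[0]+c*m[1],a.round(1),b.round(1),'knob',k.round(1))
env.line_to(W(-3,222,235),max_speed=150,force_limit=10)
st=env.line_to(W(-3,222,214),max_speed=20,force_limit=4); log(f'touch {st}')
z=env.observe()['tool_pos'][2]+2.5
env.line_to(W(-3,222,z),max_speed=30); log('raised')
print(env.line_to(W(-3,100,z),max_speed=45,force_limit=12)); log('pushed')
snap('top','top3')
p=cv2.imread('pics/top3.png')[150:285,250:430]; cv2.imwrite('pics/v3.png',cv2.resize(p,(640,480),interpolation=cv2.INTER_CUBIC))
E
```

```text
lip mid err (stand) 0.924507710226158 3.24060132733226 [635.9 -86.1 220. ] [510.4 -79.6 220. ] knob [ 443.9 -227.2  274. ]
touch True 13.52 [583.7 135.7 220.2] [-0.1 -0.9  4.3] -0.1
raised 13.77 [583.7 135.7 222.6] [ 0.1 -0.6 -0.7] 0.1
False
pushed 16.62 [575.7  14.1 222.7] [ 0.   1.3 -0.9] -0.2
```

View pics/v3.png

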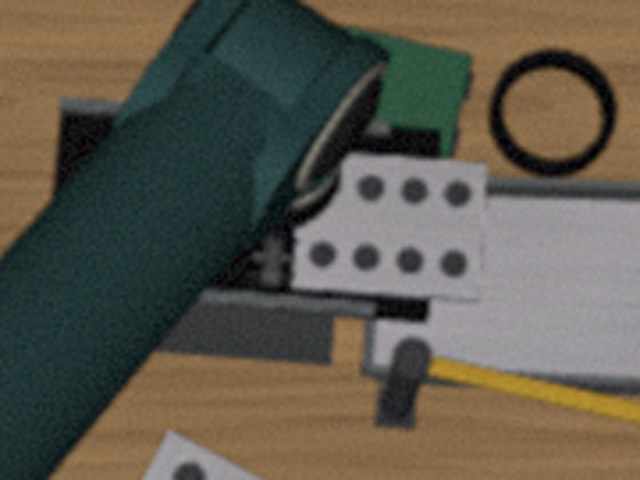

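The panel has come straight. Its nose runs from (487,163) to (480,298), parallel to the lip and about 30 mm past it. I keep pushing slowly until it tips.

```bash
python3 - <<'E'
from h import *
z=env.observe()['tool_pos'][2]
print(env.line_to(W(-3,58,z),max_speed=30,force_limit=12)); log('pushed')
env.dwell(.5); snap('top','top4'); snap('scene','s4')
cv2.imwrite('pics/v4.png',np.hstack([cv2.resize(cv2.imread('pics/s4.png')[170:350,210:420],(400,343)),cv2.resize(cv2.imread('pics/top4.png')[150:305,250:460],(400,343))]))
E
```

```text
False
pushed 18.23 [572.9 -27.9 222.7] [ 0.7  1.7 -0.2] 0.1
```

View pics/v4.png

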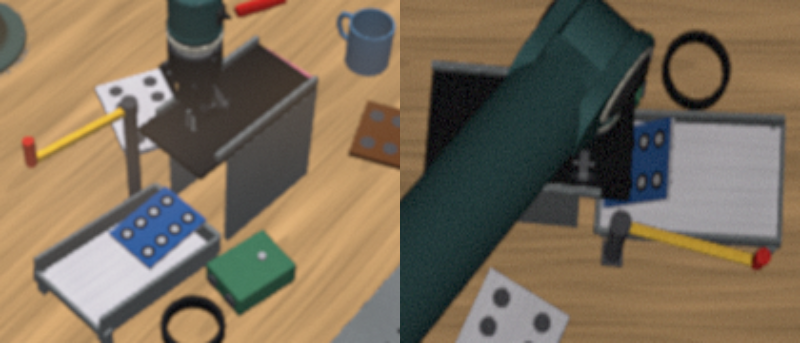

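The panel lies blue side up on the ramp at (158,227) in the left half. I retract and push the gate shut from its outer side.

```bash
python3 - <<'E'
from h import *
p=env.observe()['tool_pos']; env.line_to([*p[:2],330],max_speed=200)
q,r=gate_pose(np.radians(99),1,22,z=330); env.move_ptp(q,r); log('outside')
q,r=gate_pose(np.radians(99),1,22); print(env.line_to(q,max_speed=150,force_limit=8)); log('down')
for a in [92,75,58,41,24,10]:
    q,r=gate_pose(np.radians(a),1); 
    if env.line_to(q,r,max_speed=90,force_limit=15): print('stopped',a); break
log('near')
q,r=gate_pose(np.radians(-4),1); print(env.line_to(q,r,max_speed=25,force_limit=5)); log('shut?')
q,r=gate_pose(np.radians(0),1,30); env.line_to(q,max_speed=60)
env.line_to(q[:2]+[330.],max_speed=200)
env.move_ptp(W(-40,230,380),[-90,0,YAW]); log('away')
snap('top','top5'); snap('scene','s5')
cv2.imwrite('pics/v5.png',np.hstack([cv2.resize(cv2.imread('pics/s5.png')[170:350,210:420],(400,343)),cv2.resize(cv2.imread('pics/top5.png')[150:305,250:460],(400,343))]))
E
```

```text
outside 21.14 [ 403.5 -221.2  329.7] [0.3 0.1 0.2] 0.1
False
down 21.85 [ 403.7 -221.9  246.5] [ 0.2 -1.1 -0.1] 0.4
near 25.87 [ 635.9 -129.7  246. ] [-0.6 -0.6  0.2] -0.2
True
shut? 26.97 [ 642.8 -101.1  245.5] [ 0.2 -0.7  2. ] 0.0
away 29.32 [547.7 144.6 379.5] [-0.5 -0.3 -0.4] 0.2
```

View pics/v5.png

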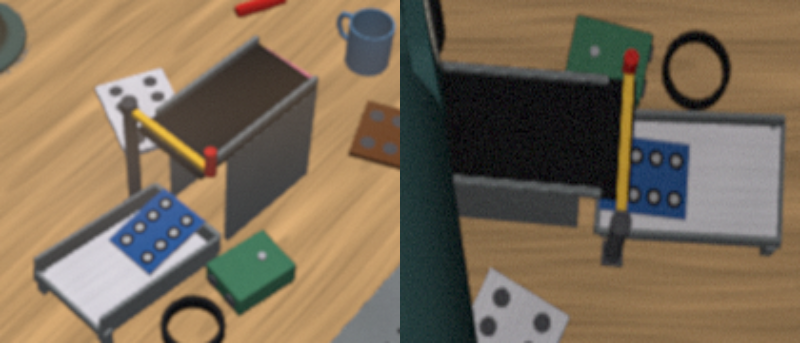

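```bash
python3 - <<'E'
from h import *
p=cv2.imread('pics/top5.png').astype(int); 
def cen(f):
    p=cv2.imread(f'pics/{f}.png').astype(int)[150:305,340:460]
    m=(p[...,2]>130)&(p[...,1]<60); v,u=np.nonzero(m); return pt(f,u.mean()+340,v.mean()+150,270)
for f in('top0','top5'):
    k=cen(f); d=k[:2]-np.array(W(-92,10,0)[:2]); print(f,k.round(1),'gate deg',YAW-np.degrees(np.arctan2(d[1],d[0])))
d0,d5=[cv2.imread(f'pics/{f}.png')[:,:,::-1].astype(int) for f in('s4','s5')]
# panel plane fit from top depth
c5=np.load('pics/top5.npz'); fl=240/np.tan(np.radians(c5['fovy']/2)); d=c5['d']; im=cv2.imread('pics/top5.png').astype(int)
v,u=np.nonzero((im[...,0]>im[...,2]+50)); ok=(u>365)&(u<415)&(v>205)&(v<255); u,v=u[ok],v[ok]; D=d[v,u]
X=(np.stack([(u-c5['cx'])/fl*D,(v-c5['cy'])/fl*D,D],-1)-c5['t'])@c5['R']
A=np.c_[X[:,:2],np.ones(len(X))]; ok=X[:,2]<120; co=np.linalg.lstsq(A[ok],X[ok,2],rcond=None)[0]; print(ok.sum(),'panel tilt',np.degrees(np.arctan(co[:2])),X[ok].mean(0).round(1))
E
```

```text
top0 [645.  -95.7 270. ] gate deg 5.138858807888538
top5 [647.2 -79.2 270. ] gate deg -0.6164020307551996
659 panel tilt [0.40972666 8.59899266] [ 565.3 -129.9   46.2]
```

Gate angle reads about 0. The panel plane fit looks wrong: it slopes the opposite way to the ramp and sits high. I recheck with interior pixels and the ramp itself.

```bash
python3 - <<'E'
from h import *
def cloud(f,u0,u1,v0,v1):
    vv,uu=np.mgrid[v0:v1,u0:u1]; q=np.load(f'pics/{f}.npz'); fl=240/np.tan(np.radians(q['fovy']/2)); D=q['d'][v0:v1,u0:u1]
    X=(np.stack([(uu-q['cx'])/fl*D,(vv-q['cy'])/fl*D,D],-1)-q['t'])@q['R']; X=X.reshape(-1,3)
    B=X-[*LIP,0]; return np.c_[c*B[:,0]+s*B[:,1],-s*B[:,0]+c*B[:,1],B[:,2]]
def fit(X,n):
    m=abs(X[:,2]-np.median(X[:,2]))<20; X=X[m]
    co=np.linalg.lstsq(np.c_[X[:,:2],np.ones(len(X))],X[:,2],rcond=None)[0]; print(n,len(X),'slopes deg',np.degrees(np.arctan(co[:2])).round(1),'z at y=-50:',(co[2]-50*co[1]).round(1),'y range',X[:,1].min().round(),X[:,1].max().round())
fit(cloud('top5',377,398,216,244),'panel top5'); fit(cloud('top5',406,445,210,250),'ramp top5'); fit(cloud('top4',377,388,210,238),'panel top4')
# scene view of the panel: blue mask
for f in('s4','s5'):
    im=cv2.imread(f'pics/{f}.png').astype(int); m=(im[...,0]>im[...,2]+50); m[:265]=0;m[330:]=0;m[:,:260]=0;m[:,325:]=0
    m=cv2.erode(m.astype(np.uint8),np.ones((3,3)));v,u=np.nonzero(m)
    q=np.load(f'pics/{f}.npz'); fl=240/np.tan(np.radians(q['fovy']/2)); D=q['d'][v,u]
    X=(np.stack([(u-q['cx'])/fl*D,(v-q['cy'])/fl*D,D],-1)-q['t'])@q['R']; B=X-[*LIP,0]
    fit(np.c_[c*B[:,0]+s*B[:,1],-s*B[:,0]+c*B[:,1],B[:,2]],f)
p=cv2.imread('pics/s5.png')[240:345,225:365]; cv2.imwrite('pics/v6.png',cv2.resize(p,(800,600),interpolation=cv2.INTER_CUBIC))
E
```

```text
panel top5 585 slopes deg [-0.3  8. ] z at y=-50: 45.4 y range -76.0 -19.0
ramp top5 1553 slopes deg [ -0.2 -10. ] z at y=-50: 26.4 y range -195.0 -95.0
panel top4 307 slopes deg [ -0.7 -50.8] z at y=-50: 172.2 y range -40.0 -14.0
s4 408 slopes deg [1.  2.4] z at y=-50: 57.3 y range -84.0 29.0
s5 409 slopes deg [1.6 8.6] z at y=-50: 46.0 y range -85.0 26.0
```

View pics/v6.png

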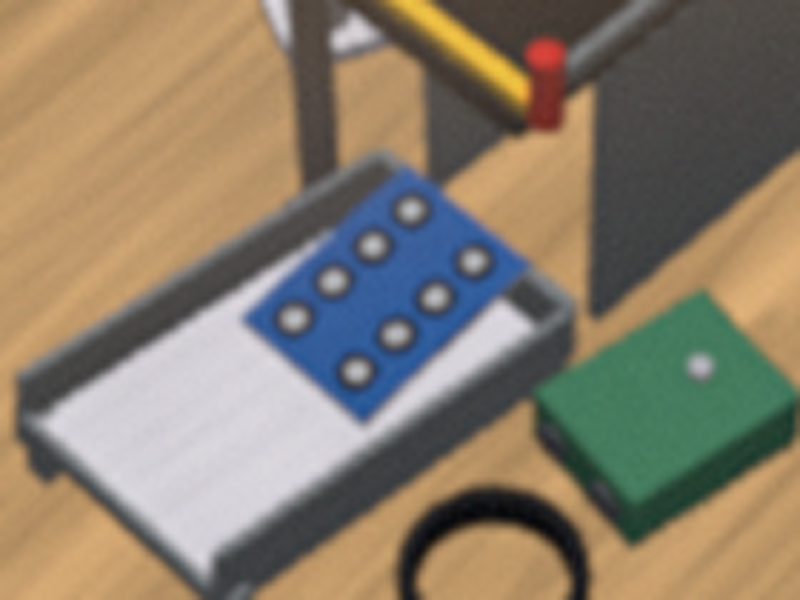

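Picture 9 of 12: the panel is blue up with its nose on the ramp, but its back edge at (400,165)-(525,275) rests on the toe stop rather than lying inside it. It slopes 8.6° the wrong way. I measure how far it overlaps.

```bash
python3 - <<'E'
from h import *
def st(P): B=np.asarray(P)-[*LIP,0]; return np.array([c*B[0]+s*B[1],-s*B[0]+c*B[1],B[2]]).round(1)
print('toe corner top0:')
for v in (242,245,248,251,254):
    print(v,[tuple(st(pt('top0',u,v))) for u in (350,352,354,356,358)])
print('scene toe:')
for u,v in ((319,290),(321,288),(316,293),(322,291),(318,287),(323,294)): print(u,v,st(pt('s5',u,v)))
# panel corners in s5 from v6 crop
k=140/800
for n,(u,v),z in (('noseL',(243,320),40),('noseR',(363,423),40),('backL',(403,165),58),('backR',(528,270),58)):
    print(n,[st(pt('s5',225+u*k,240+v*k,zz)) for zz in(z-5,z+2)])
im=cv2.imread('pics/top5.png').astype(int); print('nose y top5',st(pt('top5',401.2,215.5,40)),st(pt('top5',399.6,248.5,40)))
E
```

```text
toe corner top0:
242 [(np.float64(-33.2), np.float64(45.4), np.float64(0.3)), (np.float64(-42.3), np.float64(40.9), np.float64(55.5)), (np.float64(-41.6), np.float64(35.8), np.float64(53.3)), (np.float64(-33.6), np.float64(29.7), np.float64(9.6)), (np.float64(-33.9), np.float64(24.6), np.float64(13.7))]
245 [(np.float64(-41.3), np.float64(44.9), np.float64(0.4)), (np.float64(-49.0), np.float64(40.3), np.float64(48.9)), (np.float64(-49.0), np.float64(35.2), np.float64(51.4)), (np.float64(-42.3), np.float64(29.3), np.float64(13.7)), (np.float64(-42.9), np.float64(24.2), np.float64(19.8))]
248 [(np.float64(-48.4), np.float64(44.2), np.float64(-5.3)), (np.float64(-57.0), np.float64(39.8), np.float64(50.4)), (np.float64(-56.3), np.float64(34.6), np.float64(48.1)), (np.float64(-50.3), np.float64(28.7), np.float64(13.8)), (np.float64(-49.8), np.float64(23.4), np.float64(12.8))]
251 [(np.float64(-56.5), np.float64(43.7), np.float64(-4.9)), (np.float64(-64.6), np.float64(39.2), np.float64(49.2)), (np.float64(-63.7), np.float64(34.0), np.float64(45.7)), (np.float64(-58.0), np.float64(28.1), np.float64(12.0)), (np.float64(-57.7), np.float64(22.9), np.float64(12.6))]
254 [(np.float64(-65.7), np.float64(43.2), np.float64(2.5)), (np.float64(-68.8), np.float64(38.3), np.float64(25.4)), (np.float64(-71.9), np.float64(33.5), np.float64(48.6)), (np.float64(-71.4), np.float64(28.4), np.float64(47.8)), (np.float64(-71.5), np.float64(23.4), np.float64(51.1))]
scene toe:
319 290 [53.  28.9 46.8]
321 288 [28.2 63.6 -2. ]
316 293 [41.5 28.4 20.6]
322 291 [59.9 34.5 42.9]
318 287 [44.2 33.8 48.2]
323 294 [72.3 25.8 49. ]
noseL [array([-44.7, -85.5,  35. ]), array([-40.8, -88.6,  42. ])]
noseR [array([ 43.8, -85.8,  35. ]), array([ 47.3, -88.8,  42. ])]
backL [array([-47.6,  31.8,  53. ]), array([-43.7,  28.2,  60. ])]
backR [array([45.9, 29.5, 53. ]), array([49.4, 25.9, 60. ])]
nose y top5 [ 39.9 -82.3  40. ] [-47.5 -83.   40. ]
```

The toe stop's top is at z≈49 and y≥30. The panel's back edge sits only about 2 mm over it, with the nose at y≈-86. It needs a nudge of a few millimetres outward. I touch it lightly from above near the nose, with the tool tilted clear of the gate, and drag it slightly up the ramp.

```bash
cat >> h.py <<'E'
def cloud(f,u0,u1,v0,v1):
    vv,uu=np.mgrid[v0:v1,u0:u1]; return cloudp(f,uu.ravel(),vv.ravel())
def cloudp(f,uu,vv):
    q=np.load(f'pics/{f}.npz'); fl=240/np.tan(np.radians(q['fovy']/2)); D=q['d'][vv,uu]
    X=(np.stack([(uu-q['cx'])/fl*D,(vv-q['cy'])/fl*D,D],-1)-q['t'])@q['R']
    B=X-[*LIP,0]; return np.c_[c*B[:,0]+s*B[:,1],-s*B[:,0]+c*B[:,1],B[:,2]]
def panel(f):
    im=cv2.imread(f'pics/{f}.png').astype(int); m=(im[...,0]>im[...,2]+50); m[:260]=0;m[335:]=0;m[:,:240]=0;m[:,325:]=0
    m=cv2.erode(m.astype(np.uint8),np.ones((3,3)));v,u=np.nonzero(m); X=cloudp(f,u,v); X=X[abs(X[:,2]-np.median(X[:,2]))<20]
    co=np.linalg.lstsq(np.c_[X[:,:2],np.ones(len(X))],X[:,2],rcond=None)[0]
    print(f,len(X),'slopes deg',np.degrees(np.arctan(co[:2])).round(1),'z(-50)',(co[2]-50*co[1]).round(1),'x,y range',X.min(0)[:2].round(),X.max(0)[:2].round())
E
python3 - <<'E'
from h import *
R=[-70,0,YAW]
env.move_ptp(W(0,-110,330),R); log('above')
env.line_to(W(0,-85,70),max_speed=200,force_limit=10)
st=env.line_to(W(0,-68,36),max_speed=25,force_limit=7); log(f'touch {st}')
p=env.observe()['tool_pos']; B=np.array(p[:2])-LIP; x,y=c*B[0]+s*B[1],-s*B[0]+c*B[1]; print(x,y)
if st:
    print(env.line_to(W(x,y-9,p[2]+.8),max_speed=20,force_limit=25)); log('dragged')
snap('scene','s6'); panel('s5'); panel('s6')
E
```

```text
above 30.74 [ 565.3 -194.3  329.9] [ 0.3 -0.1  0.8] 0.1
touch True 33.3 [ 567.2 -157.7   43.5] [-1.4 -0.5  5.5] -0.3
-0.042668592899688385 -71.8541097373318
False
dragged 33.92 [ 566.5 -166.7   44.2] [-0.4  0.   0.3] 0.1
s5 409 slopes deg [1.6 8.6] z(-50) 46.0 x,y range [-44. -85.] [41. 26.]
s6 346 slopes deg [1.6 9.1] z(-50) 45.6 x,y range [-43. -85.] [44. 27.]
```

The finger lost pressure. I try again with more preload and hold it through the drag.

```bash
python3 - <<'E'
from h import *
env.line_to(W(0,-62,60),max_speed=60)
st=env.line_to(W(0,-62,36),max_speed=25,force_limit=14); log(f'touch {st}')
p=env.observe()['tool_pos']; z=p[2]
for i in range(1,5):
    st=env.line_to(W(0,-62-3*i,z-.6*i),max_speed=15,force_limit=25); log(f'd{i} {st}')
snap('scene','s7'); panel('s7')
E
```

```text
touch True 35.19 [ 567.8 -147.9   45. ] [-1.2  0.8  7.3] -0.1
d1 False 35.56 [ 568.  -150.2   44.8] [-0.6  2.6  5.2] 0.3
d2 False 35.91 [ 568.1 -152.6   44.4] [-0.5  2.4  6.8] -0.1
d3 False 36.26 [ 568.  -155.4   43.9] [0.8 3.8 7.1] -0.0
d4 False 36.61 [ 568.  -158.2   43.5] [0.1 3.6 7. ] 0.3
s7 316 slopes deg [0.2 8.6] z(-50) 45.8 x,y range [-46. -83.] [41. 25.]
```

Pressing near the nose works against the ramp's slope. Friction there measured about 0.5 effective, and the finger slipped. Pressing near the back edge over the toe stop should slide more easily, so I reach under the lip with the tool tilted 45°.

```bash
python3 - <<'E'
from h import *
R=[-45,0,YAW]
for q in (W(0,-130,210),W(0,8,75),W(0,8,55),W(0,-10,50)): print(planner.solve_ik(q,R) is not None)
env.line_to(W(0,-90,120),max_speed=150); env.line_to(W(0,-130,210),max_speed=150)
env.move_ptp(W(0,-130,210),R); log('tilted')
print(env.line_to(W(0,10,80),max_speed=120,force_limit=8)); log('in')
st=env.line_to(W(0,10,45),max_speed=25,force_limit=8); log(f'touch {st}')
z=env.observe()['tool_pos'][2]
for i in range(1,5):
    s2=env.line_to(W(0,10-3*i,z-.6*i),max_speed=15,force_limit=25); log(f'd{i} {s2}')
snap('scene','s8'); panel('s8')
E
```

```text
True
True
True
True
tilted 38.58 [ 562.2 -216.8  207.4] [-0.3  0.6  0.3] 0.0
False
in 40.32 [572.9 -76.9  80.4] [ 0.6 -0.3  0.3] -0.3
touch True 41.18 [572.6 -75.9  59.6] [-0.9 -0.7  4.8] -0.0
d1 False 41.56 [572.6 -78.8  59.2] [0.4 0.8 4.1] -0.1
d2 False 41.91 [572.4 -81.7  58.8] [-0.7  2.   5.2] 0.0
d3 False 42.26 [572.2 -84.6  58.3] [0.5 2.6 5.3] 0.3
d4 False 42.61 [572.1 -87.4  57.9] [0.  2.8 6.1] 0.1
s8 218 slopes deg [1.5 8.4] z(-50) 45.5 x,y range [-42. -84.] [43. 29.]
```

```bash
python3 - <<'E'
from h import *
def nose(f):
    im=cv2.imread(f'pics/{f}.png').astype(int)[255:335,240:325]; m=(im[...,0]>im[...,2]+50); v,u=np.nonzero(m)
    # nose edge faces picture lower-left: extreme along stand -y in image
    i=np.argsort(u)[:6]; j=np.argsort(-v)[:6]; print(f,'left px',(u[i].mean()+240).round(1),(v[i].mean()+255).round(1),'low px',(u[j].mean()+240).round(1),(v[j].mean()+255).round(1))
for f in('s5','s6','s7','s8'): nose(f)
st=env.line_to(W(0,12,68),max_speed=60,force_limit=10)
st=env.line_to(W(0,12,40),max_speed=25,force_limit=20); log(f'touch {st}')
z=env.observe()['tool_pos'][2]
for i in range(1,4):
    s2=env.line_to(W(0,12-5*i,z-1.5*i),max_speed=20,force_limit=25); log(f'd{i} {s2}')
snap('scene','s9'); panel('s9'); nose('s9')
E
```

```text
s5 left px 268.8 295.3 low px 288.5 311.5
s6 left px 278.0 287.5 low px 288.5 311.5
s7 left px 278.2 304.0 low px 288.5 311.5
s8 left px 272.8 298.8 low px 287.5 311.5
touch True 43.67 [572.9 -74.2  59.9] [-0.7 -2.2  5.7] 0.2
d1 False 44.09 [572.8 -77.9  59.4] [-0.4  1.2  5.2] 0.1
d2 False 44.5 [572.8 -81.9  58.7] [-0.7  2.8  7.9] -0.1
d3 False 44.91 [572.8 -86.   58. ] [-0.5  3.9 10.5] -0.2
s9 214 slopes deg [0.5 9. ] z(-50) 45.4 x,y range [-44. -84.] [43. 26.]
s9 left px 272.8 298.8 low px 288.5 311.5
```

No motion yet; the preload was only about 10 N because the arm is compliant. One more drag with a firmer preload of about 22 N, still well under the limits.

```bash
python3 - <<'E'
from h import *
env.line_to(W(0,14,68),max_speed=60,force_limit=15)
env.line_to(W(0,14,60),max_speed=40,force_limit=15); z=60
while z>45:
    z-=2.5; env.line_to(W(0,14,z),max_speed=25,force_limit=15)
    f=env.observe()['wrist_force'][2]
    if f>20: break
log(f'preload cmd z {z}')
for i in range(1,5):
    if env.observe()['wrist_force'][2]<20: z-=1.5
    s2=env.line_to(W(0,14-5*i,z),max_speed=25,force_limit=15); log(f'd{i} {s2} z{z}')
snap('scene','s10'); panel('s10')
E
```

```text
preload cmd z 55.0 46.31 [573.4 -72.5  59.7] [-7.2 -4.1 26.9] -0.1
d1 True z55.0 46.56 [573.2 -72.8  60.3] [-0.4 -0.8  4.4] 0.0
d2 True z53.5 46.88 [573.1 -72.9  60.3] [-0.5  0.1  4.7] -0.2
d3 True z52.0 47.29 [573.3 -74.7  60.2] [ 0.1 -1.3  5. ] -0.3
d4 True z50.5 47.75 [573.4 -76.9  59.9] [-0.3 -0.8  5.3] 0.2
s10 182 slopes deg [0.9 7.8] z(-50) 45.4 x,y range [-43. -84.] [42. 27.]
```

The force-limit stop released the preload each time. I repeat it as a plain position move: stiffness is about 5 N/mm, so commanding 4 mm below the surface gives about 20 N.

```bash
python3 - <<'E'
from h import *
env.line_to(W(0,15,62),max_speed=80,force_limit=15)
env.line_to(W(0,15,56.5),max_speed=40); log('preload')
for i in range(1,4):
    env.line_to(W(0,15-6*i,56.5-.8*i),max_speed=30); log(f'd{i}')
    if env.observe()['wrist_force'][2]>33: break
snap('scene','s11'); panel('s11')
E
```

```text
preload 48.34 [573.  -70.5  60.5] [-6.2 -2.6 21.1] -0.0
d1 48.69 [573.4 -73.   60.3] [-2.8  4.8 19.3] -0.1
d2 49.04 [573.6 -78.4  59.5] [-0.8  5.8 17.4] 0.4
d3 49.39 [573.5 -84.6  58.5] [ 0.2  6.3 16.6] -0.0
s11 181 slopes deg [0.3 8.4] z(-50) 45.8 x,y range [-44. -85.] [42. 29.]
```

Even with 20 N preload the finger slips and the panel stays put. About 14 s of the 64 s are left, and harder or sideways pushing could make things worse. The panel rests stably on the ramp, blue up, so I retract carefully and check.

```bash
python3 - <<'E'
from h import *
env.line_to(W(0,-10,72),max_speed=80)
env.line_to(W(0,-150,212),max_speed=180)
env.line_to(W(-30,-190,330),max_speed=220); log('clear')
snap('scene','s12'); snap('top','top12'); panel('s12')
cv2.imwrite('pics/v12.png',np.hstack([cv2.resize(cv2.imread('pics/s12.png')[170:350,210:420],(400,343)),cv2.resize(cv2.imread('pics/top12.png')[150:305,250:460],(400,343))]))
E
```

```text
clear 51.82 [ 529.3 -273.2  329.7] [0.4 0.5 0.3] 0.0
s12 417 slopes deg [1.2 8.1] z(-50) 46.2 x,y range [-44. -85.] [45. 26.]
```

View pics/v12.png

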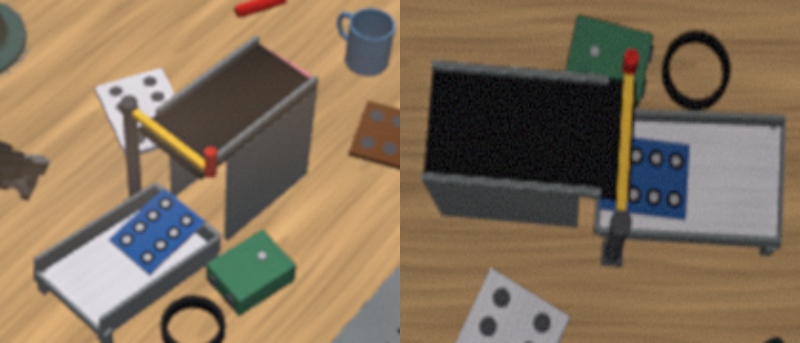

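Picture 10: the gate is shut across the lip, with the knob at (630,60) in the right half. The panel is blue up on the ramp at (158,230) in the left half. The neighbouring box and tape roll have not moved and the robot is clear.

```bash
python3 -c "
from h import *
env.hand_in(); log('end')"
```

```text
the job is handed in; nothing more can be done
the job is handed in; nothing more can be done
```

The panel turned over and is on the ramp blue side up, but it is not lying flat on it. Its nose is on the ramp and its back edge is propped on the toe stop. I swung the yellow gate out to about 98°, pushed the panel slowly off the lip, pushed the gate shut again, and handed the job in at about 52 s of the 64 s.

**What checked out:** In the camera image the gate is shut, at about -0.6°, within measuring error. The shelf is empty and the panel did not fall on the table. The robot was clear of everything at hand-in. In the last pictures the green box and tape roll had not moved. I did not measure the other loose things again, but the arm touched none of them on the way.

**What failed:** The panel's back edge sits about 2 mm over the top of the toe stop. It therefore slopes about 8° towards the ramp's outer end, where lying flat it would rise 10° that way. I tried five times after shutting the gate to nudge it down by pressing on it and dragging outward, with up to about 27 N on the wrist. The finger slipped each time and the panel did not move. I left it there, stable, rather than risk making it worse.

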